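Close the changeover pots for the wire straightener's spare rollers

ROBOT

A 7-joint arm with a two-finger parallel gripper is mounted at the origin on the work surface. World frame = base frame: x ahead of the robot, y to its left, z up, the work surface at z = 0. Lengths are in m, angles in rad, forces in N, time in s.
With the tool pointing down it reaches from about 0.4 to 0.875 m from the base axis. Payload 19.3 kg.
Tool frame: the origin (TCP) lies on the centre line of the jaws, within the pads' length; the fingertips stand 8 mm ahead of it and the grasp point (between the pads) lies 11 mm behind it; z points along the fingers, y is the direction in which the jaws open and shut (so a half turn about z gives the same grasp; the last joint's range is limited). The gripper opens to 85 mm and grips with 20 to 120 N. Pads are 22 mm wide; open, the fingers measure 114 mm over their backs; the gripper's body (76 mm by 85 mm) begins 54 mm behind the grasp point. The pads swing forward as they close: fully open they stand 13 mm farther back than shut.
Start: joints at [1.064, 0.521, -0.036, 1.599, 0.021, 1.021, -0.113], TCP at [0.264, -0.566, 0.239] pointing down, gripper open.
Joint ranges: [-2.91, 2.91], [-0.3, 2.13], [-1.5, 1.42], [0.17, 2.43], [-1.26, 4.41], [0.16, 1.93], [-2.52, 2.52]. Speed limits (rad/s): [1.89, 1.89, 2.39, 2.39, 3.01, 3.01, 3.01].

INTERFACE

Orientations are given as a 3x3 rotation matrix whose columns are the frame's x, y, z axes.
In Python, from plant import arm, sense, camera, get_calibration, workorder gives the robot as it stands. Calls block until the motion is done:
- arm.movep(position, orientation): joint-space move of the TCP to a pose.
- arm.line_to(position, orientation=None, speed=0.15, max_force=None): straight line of the TCP; orientation=None keeps the orientation; speed is the mean speed in m/s. With max_force (N) it stops when the force on the tool has changed by that much, and returns True; else False.
- arm.move_j(angles): joint-space move.
- arm.move_gripper(opening, effort=None): finger opening in m; effort is the grip in N (None keeps the last); returns when the fingers have stopped.
- arm.dwell(seconds).
- arm.solve_ik(position, orientation): joint angles nearest the present ones, or None.
- sense(): the state.
- camera(name): name is "scene" or "top" or "wrist"; returns the picture (384x512x3 uint8, red, green, blue); there is no depth.
- get_calibration(name): a dict with "vertical_fov" (degrees; the focal length in pixels is half the picture's height over the tangent of half this angle, whatever the lens; pixels are square), "cx", "cy" (the principal point, pixels), "dist_coeffs" ([k1, k2, p1, p2, k3] as OpenCV has them; the pictures are not rectified), "camera_from_world" (4x4, takes a point from world to camera coordinates). Camera axes: x right, y up, looking along -z (the intrinsics and any distortion apply to the point x, -y, -z); pixel columns grow to the right and rows downward; lengths in m; the calibration is good to about 2 mm. A picture is of the moment at which its call begins: read the wrist's pose just before it. get_calibration takes no time and is no camera call; for the wrist camera it gives the pose at the moment of the call.
A pose or a line that the arm cannot do raises arm.IKError and nothing moves.
- workorder.hand_in(): hands the job in, once; it reports no verdict.
The state is a dict: "t": time; "joint_positions": joint angles; "joint_velocities": joint speeds; "tau": joint torques, N m; "ee_pos": TCP position; "orientation": TCP orientation; "ft_force": force on the tool from outside, world axes, zero at the start; "wrist_torque": the same for the moment, N m; "grip_width": finger opening in m.
Only numpy, scipy, OpenCV 4.12 (cv2) and the standard library are available. Lean on these libraries where they do the work, as an engineer would, in place of code of your own. Each camera call takes 0.05 s, during which the arm holds its last target. There are 200 camera calls.

TASK

Stand every roller tin from the bench in a pot of its own on the carrier, then close all three pots, a spare empty one too: lower a cap over each until it is fully down on the rim, and twist it until its bar lines up with the pot's two ears, so that it is locked. Only when all three caps are down and locked, press the button on each fully down to confirm it; leave the other things on the bench alone.

Things in the scene. Friction and masses are not known exactly. Their poses are not given: they have to be found in the camera images.
- pot0 (a point): Centre of the mouth, at rim height (66 mm above the bench), of one of three identical open pots (lower shells, dark steel), fixed in a row 140 mm apart on an aluminium plate 120 x 400 x 12 mm, bolted down. Pot: 71 mm across outside, 63 mm inside, inner floor 48 mm below the rim. Frame: z up, x across the row, y along it.
- pot1 (a point): Second pot, same as pot0. EARS: every pot has two bright steel ears on the outside of its wall, one at +x and one at -x of this frame, reaching 42 mm from the axis; each is 22 mm wide along y and lies 3 to 9 mm below the rim.
- pot2 (a point): Third pot, same as pot0 and pot1. Any tin and any cap fit any pot.
- tin0_mid (a point): Roller tin (any of the three may be absent): closed round steel tin 54 mm across, 44 mm high, with a round black knob on top, 24 mm across, 36 mm high; 80 mm in all, 0.25 kg, upright at the start. This point: on its axis, 40 mm above its underside; z is its axis. In a pot it stands on the floor with this point 8 mm below the rim, just the knob above it.
- tin1_mid (a point): Second roller tin, same as tin0.
- tin2_mid (a point): Third roller tin, same as tin0.
- cap0_mid (a point): Cap (upper shell), aluminium, 0.3 kg, open side down: skirt 102 mm across, 94 mm inside, 20 mm deep, flat shoulder, dome 60 mm across, its top 61 mm above the lower edge. On it a black bar handle 74 mm long (x of this frame), 24 wide, 34 high, with a steel button in its middle. This point: centre of the bar, 78 mm above the lower edge, 17 mm below the bar's top.
- cap1_mid (a point): Second cap, same. FIT: two ears stick inward from each skirt under the bar's ends, to 38.5 mm from the axis, 22 mm wide, 0.5 to 6.5 mm above the lower edge. With the bar 45 to 90 degrees from the line of the pot's ears a cap goes down until its shoulder rests on the rim, this point then 58 mm above the rim; nearer to that line it stops on the ears, 16 mm too high.
- cap2_mid (a point): Third cap, same. LOCK: once fully down, a cap is turned either way with little effort; it is locked when the bar lies along the line of the pot's ears (x of the pot's frame), cap ears then under pot ears. There is no stop to feel at the end of the turn. All three caps are always present.
- cap0_button (a joint): Travel of the button on cap0, in m: 0 up, 0.008 fully down. Steel, 18 mm across, in the middle of the bar; it stands 12 mm above the bar when up, 4 mm when down. It needs about 6 N and stays where it is left.
- cap1_button (a joint): Travel of the button on cap1, in m: 0 up, 0.008 fully down. Steel, 18 mm across, in the middle of the bar; it stands 12 mm above the bar when up, 4 mm when down. It needs about 6 N and stays where it is left.
- cap2_button (a joint): Travel of the button on cap2, in m: 0 up, 0.008 fully down. Steel, 18 mm across, in the middle of the bar; it stands 12 mm above the bar when up, 4 mm when down. It needs about 6 N and stays where it is left.
- roller_block_mid (a point): Bystander: loose turquoise block with six rollers on top, 70 x 130 x 59 mm; this point is at its middle.
- oil_bottle_mid (a point): Bystander: loose white oil bottle, 56 mm across, 130 mm high; this point is half-way up.
- wrench_mid (a point): Bystander: loose steel wrench lying flat, 180 mm long; this point is near its middle.
- spool_mid (a point): Bystander: loose wooden empty wire spool, 90 mm across, 60 mm high; this point is half-way up.
There are look-alikes about, which are no part of the job. Leave any orange look-alike of the part that bears cap2_mid alone.

How it is judged:
On the way:
1. every tin stands in a pot, and all three pots are closed by caps that are fully down and twisted to the locked position, with the buttons still up ((horizontal distance between tin0_mid and pot0 below 0.009 m or horizontal distance between tin0_mid and pot1 below 0.009 m or horizontal distance between tin0_mid and pot2 below 0.009 m) and height (world z) of each of tin0_mid, tin1_mid, tin2_mid below 0.062 m and angle between each of tin0_mid, tin1_mid, tin2_mid's own z axis and vertical below 0.12 rad and (horizontal distance between tin1_mid and pot0 below 0.009 m or horizontal distance between tin1_mid and pot1 below 0.009 m or horizontal distance between tin1_mid and pot2 below 0.009 m) and (horizontal distance between tin2_mid and pot0 below 0.009 m or horizontal distance between tin2_mid and pot1 below 0.009 m or horizontal distance between tin2_mid and pot2 below 0.009 m) and (horizontal distance between cap0_mid and pot0 below 0.009 m or horizontal distance between cap0_mid and pot1 below 0.009 m or horizontal distance between cap0_mid and pot2 below 0.009 m) and height (world z) of each of cap0_mid, cap1_mid, cap2_mid below 0.127 m and angle between each of cap0_mid, cap1_mid, cap2_mid's own z axis and vertical below 0.1 rad and angle between the x axis of each of cap0_mid, cap1_mid, cap2_mid and the x axis of pot0, either way round below 0.3 rad and value of joint each of cap0_button, cap1_button, cap2_button below 0.004 m and (horizontal distance between cap1_mid and pot0 below 0.009 m or horizontal distance between cap1_mid and pot1 below 0.009 m or horizontal distance between cap1_mid and pot2 below 0.009 m) and (horizontal distance between cap2_mid and pot0 below 0.009 m or horizontal distance between cap2_mid and pot1 below 0.009 m or horizontal distance between cap2_mid and pot2 below 0.009 m)), for 0.2 s.
At the end, for the whole second after the job is handed in: Every tin present stands upright on the floor of a pot (within 9 mm of its axis); all three caps are fully down on the pots (bar centre less than 61 mm above the rim, within 9 mm of the axis) and locked (bar within 0.3 rad of the line of the ears), buttons at least 6 mm down ((horizontal distance between tin0_mid and pot0 below 0.009 m or horizontal distance between tin0_mid and pot1 below 0.009 m or horizontal distance between tin0_mid and pot2 below 0.009 m) and height (world z) of each of tin0_mid, tin1_mid, tin2_mid below 0.062 m and angle between each of tin0_mid, tin1_mid, tin2_mid's own z axis and vertical below 0.12 rad and (horizontal distance between tin1_mid and pot0 below 0.009 m or horizontal distance between tin1_mid and pot1 below 0.009 m or horizontal distance between tin1_mid and pot2 below 0.009 m) and (horizontal distance between tin2_mid and pot0 below 0.009 m or horizontal distance between tin2_mid and pot1 below 0.009 m or horizontal distance between tin2_mid and pot2 below 0.009 m) and (horizontal distance between cap0_mid and pot0 below 0.009 m or horizontal distance between cap0_mid and pot1 below 0.009 m or horizontal distance between cap0_mid and pot2 below 0.009 m) and height (world z) of each of cap0_mid, cap1_mid, cap2_mid below 0.127 m and angle between each of cap0_mid, cap1_mid, cap2_mid's own z axis and vertical below 0.1 rad and angle between the x axis of each of cap0_mid, cap1_mid, cap2_mid and the x axis of pot0, either way round below 0.3 rad and value of joint each of cap0_button, cap1_button, cap2_button above 0.006 m and (horizontal distance between cap1_mid and pot0 below 0.009 m or horizontal distance between cap1_mid and pot1 below 0.009 m or horizontal distance between cap1_mid and pot2 below 0.009 m) and (horizontal distance between cap2_mid and pot0 below 0.009 m or horizontal distance between cap2_mid and pot1 below 0.009 m or horizontal distance between cap2_mid and pot2 below 0.009 m)); the robot touches nothing.
It fails at once if the roller block is moved more than 30 mm (distance of roller_block_mid from where it was at the start of the episode above 0.03 m).
It fails at once if the oil bottle is moved more than 30 mm (distance of oil_bottle_mid from where it was at the start of the episode above 0.03 m).
It fails at once if the wrench is moved more than 30 mm (distance of wrench_mid from where it was at the start of the episode above 0.03 m).
It fails at once if the spool is moved more than 30 mm (distance of spool_mid from where it was at the start of the episode above 0.03 m).
Of tin0, tin1, tin2 only 2 to 3 are there at a start; the rules pass over those that are not, and their reading is None.
At some moment in a run one of tin0, tin1, tin2, cap0, cap1, cap2 may be knocked a few centimetres aside while the robot is not near it.
It also fails if it takes over 200 s, if anything falls off the work surface, if the arm or the gripper's body presses on something with over 40 N, if the wrist force passes 120 N, or if a joint passes its speed limit or range.

## Working session

There is one attempt and no reset: what is moved stays moved. The work goes in short steps, each a Python script; the robot and the scene stay as the last script left them, time stands still between calls to the robot, and variables do not carry over. Pictures are saved under pics/ and viewed, on a budget of 14 in all, crops included, one or two more only if the job needs it, and the job is handed in when it is done.

```bash
ls; mkdir -p pics; python3 - <<'E'
from plant import arm,sense,camera,get_calibration
import cv2,numpy as np
for n in("scene","top"):
    im=camera(n); cv2.imwrite(f"pics/{n}0.png",im[:,:,::-1]); c=get_calibration(n)
    M=np.array(c["camera_from_world"]); print(n,c["vertical_fov"],c["cx"],c["cy"],c["dist_coeffs"],(-M[:3,:3].T@M[:3,3]).round(3),M[2,:3].round(2))
s=sense();print(s["t"],s["ee_pos"],np.round(s["orientation"],2),s["grip_width"])
E
```

```text
pics
scene 48.01504205311466 255.67901444829957 195.81314087794547 [0.01751559 0.         0.         0.         0.        ] [1.492 0.388 0.963] [0.73 0.24 0.64]
top 55.712933522344294 250.88334832672564 188.34216629833836 [-0.09110412  0.          0.          0.          0.        ] [0.293 0.04  1.227] [-0.17 -0.02  0.98]
0.1 [ 0.26428332 -0.56607197  0.23878865] [[ 0.91  0.42 -0.  ]
 [ 0.42 -0.91  0.  ]
 [-0.   -0.   -1.  ]] 0.08562457916188887
```

View pics/scene0.png

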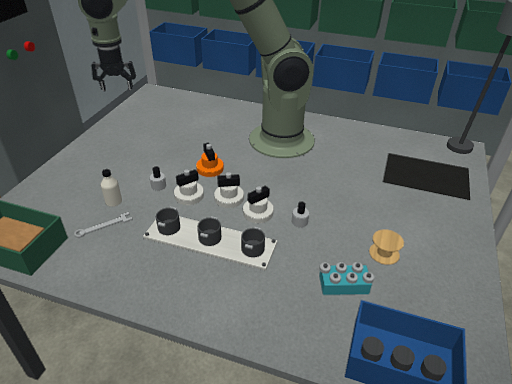

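View pics/top0.png

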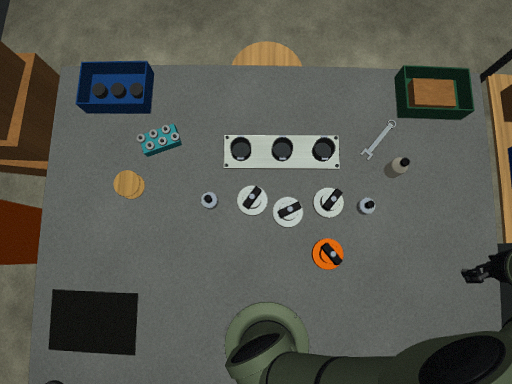

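```bash
cat > h.py <<'E'
from plant import arm,sense,camera,get_calibration,workorder
import cv2,numpy as np
def K(c):
    f=192/np.tan(np.radians(c["vertical_fov"])/2); return np.array([[f,0,c["cx"]],[0,f,c["cy"]],[0,0,1]])
F=np.diag([1.,-1,-1])
def p2w(c,uv,z):
    "pixels -> world points on plane z"
    n=cv2.undistortPoints(np.array(uv,float).reshape(-1,1,2),K(c),np.array(c["dist_coeffs"])).reshape(-1,2)
    M=np.array(c["camera_from_world"]); R=M[:3,:3]; o=-R.T@M[:3,3]
    d=np.c_[n,np.ones(len(n))]@F@R
    return o+d*((z-o[2])/d[:,2])[:,None]
def w2p(c,X):
    M=np.array(c["camera_from_world"]); R=F@M[:3,:3]; t=F@M[:3,3]
    return cv2.projectPoints(np.array(X,float).reshape(-1,1,3),cv2.Rodrigues(R)[0],t,K(c),np.array(c["dist_coeffs"]))[0].reshape(-1,2)
def down(a):
    "tool pointing down, tool y (jaws) at world angle a"
    y=np.array([np.cos(a),np.sin(a),0]); z=np.array([0,0,-1.]); return np.c_[np.cross(y,z),y,z]
def shot(n,name):
    c=get_calibration(n); im=camera(n); cv2.imwrite(f"pics/{name}.png",im[:,:,::-1]); return c,im
E
python3 - <<'E'
from h import *
c=get_calibration("top")
print("pots",p2w(c,[(241,148),(282,148),(324,149)],.066).round(3))
print("caps",p2w(c,[(254,197),(289,209),(330,200)],.1).round(3))
print("tins",p2w(c,[(210,199),(370,206)],.08).round(3))
print("orange",p2w(c,[(329,253)],.08).round(3),"bottle",p2w(c,[(404,160)],.13).round(3),"wrench",p2w(c,[(391,124),(366,156)],.0).round(3),"spool",p2w(c,[(126,183)],.06).round(3),"block",p2w(c,[(159,140)],.05).round(3))
w=get_calibration("wrist");M=np.array(w["camera_from_world"]);s=sense();Rt=s["orientation"]
print(w["vertical_fov"],w["cx"],w["cy"],w["dist_coeffs"],"cam in tool",(Rt.T@((-M[:3,:3].T@M[:3,3])-s["ee_pos"])).round(3),(M[:3,:3]@Rt).round(2))
for a in(0,.5,1,1.57,2.2,-.5,-1):
    print(a,[arm.solve_ik(p,down(a)) is not None and np.round(arm.solve_ik(p,down(a))[6],2) for p in([.65,0,.3],[.65,.14,.15],[.65,-.14,.15],[.5,-.3,.2],[.5,.2,.2])])
E
```

```text
pots [[ 0.634  0.096  0.066]
 [ 0.637 -0.04   0.066]
 [ 0.636 -0.18   0.066]]
caps [[ 0.466  0.049  0.1  ]
 [ 0.43  -0.061  0.1  ]
 [ 0.461 -0.189  0.1  ]]
tins [[ 0.459  0.19   0.08 ]
 [ 0.446 -0.322  0.08 ]]
orange [[ 0.296 -0.188  0.08 ]] bottle [[ 0.587 -0.421  0.13 ]] wrench [[ 0.754 -0.436  0.   ]
 [ 0.633 -0.34   0.   ]] spool [[0.51  0.475 0.06 ]] block [[0.663 0.377 0.05 ]]
64.85021767565456 256.204946187619 191.88253534216946 [0.01913034 0.         0.         0.         0.        ] cam in tool [ 0.082  0.001 -0.134] [[ 0.    1.   -0.  ]
 [ 0.95 -0.    0.32]
 [ 0.32 -0.   -0.95]]
0 [np.float64(-0.33), np.float64(-0.63), np.float64(-0.11), np.float64(0.25), np.float64(-0.96)]
0.5 [np.float64(0.12), np.float64(-0.21), np.float64(0.33), np.float64(0.69), np.float64(-0.46)]
1 [np.float64(0.57), np.float64(0.23), np.float64(0.76), np.float64(1.12), np.float64(0.01)]
1.57 [np.float64(1.14), np.float64(0.75), np.float64(1.27), np.float64(1.62), np.float64(0.54)]
2.2 [np.float64(1.54), np.float64(1.2), np.float64(1.63), np.float64(1.94), np.float64(1.0)]
-0.5 [np.float64(-0.79), np.float64(-1.06), np.float64(-0.54), np.float64(-0.19), np.float64(-1.42)]
-1 [np.float64(-1.25), np.float64(-1.5), np.float64(-0.98), np.float64(-0.63), np.float64(-1.86)]
```

```bash
python3 - <<'E'
from h import *
arm.movep([.52,-.06,.33],down(np.pi/2))
c,im=shot("wrist","w1"); print(sense()["t"],arm.solve_ik([.52,-.06,.33],down(np.pi/2)))
big=cv2.resize(im,(800,600),interpolation=cv2.INTER_CUBIC); cv2.imwrite("pics/w1b.png",big[:,:,::-1])
import pickle; pickle.dump((c,im),open("w1.pkl","wb"))
E
```

```text
2.2167 [ 0.62232227  0.35566606 -0.81100742  1.71768255  0.27573826  1.18698695
  1.3088577 ]
```

View pics/w1b.png

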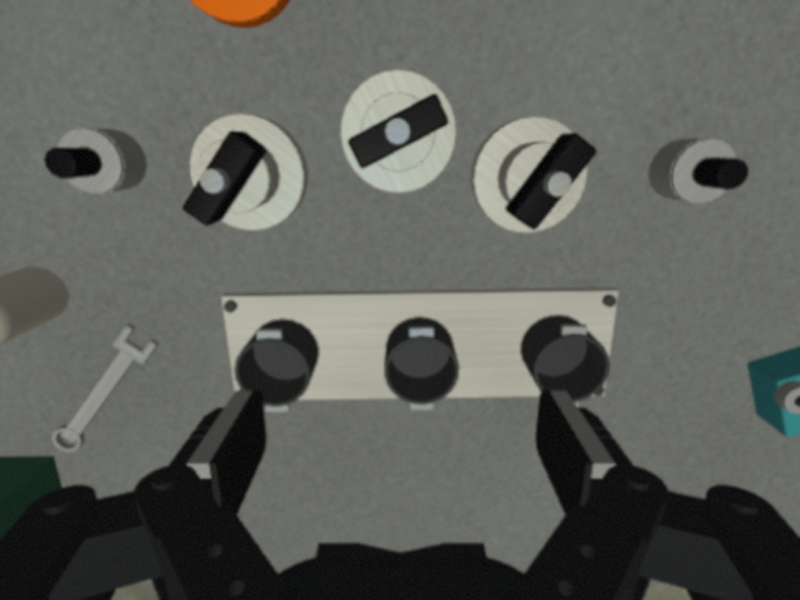

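```bash
cat >> h.py <<'E'
def over(x,y,z=.24):
    "camera straight above (x,y)"
    arm.movep([x+.082,y,z],down(np.pi/2)); arm.dwell(.1); return get_calibration("wrist"),camera("wrist")
def blob(c,im,x,y,z,thr,rad,near=.04,name=None):
    "dark blob nearest (x,y,z) -> its contour on plane z"
    m=(im.max(2)<thr).astype(np.uint8)
    H,W=m.shape; vv,uu=np.mgrid[:H,:W]; P=p2w(c,np.c_[uu.ravel(),vv.ravel()],z)[:,:2].reshape(H,W,2)
    m[np.hypot(P[...,0]-x,P[...,1]-y)>rad]=0
    m=cv2.morphologyEx(m,cv2.MORPH_OPEN,np.ones((3,3)))
    cs=cv2.findContours(m,cv2.RETR_EXTERNAL,cv2.CHAIN_APPROX_NONE)[0]
    k=max(cs,key=cv2.contourArea).reshape(-1,2)
    if name:
        v=im.copy(); cv2.drawContours(v,[k.reshape(-1,1,2)],-1,(255,0,0),1); cv2.imwrite(f"pics/{name}.png",v[:,:,::-1])
    return p2w(c,k,z)[:,:2].astype(np.float32)
E
python3 - <<'E'
from h import *
for i,(x,y) in enumerate([(.636,.098),(.636,-.04),(.636,-.178)]):
    c,im=over(x,y); k=blob(c,im,x,y,.066,90,.06,name=f"pot{i}")
    r=cv2.minEnclosingCircle(k); e=cv2.fitEllipse(k); print(i,np.round(r[0],4),round(r[1],4),np.round(e[0],4),np.round(e[1],4),sense()["t"])
v=np.hstack([cv2.imread(f"pics/pot{i}.png")[0:200,130:390] for i in range(3)]); cv2.imwrite("pics/pots.png",v)
E
```

```text
0 [0.6402 0.0976] 0.0345 [0.6403 0.0976] [0.0675 0.0679] 3.4167
1 [ 0.6422 -0.0425] 0.0346 [ 0.6422 -0.0423] [0.0675 0.0679] 4.175
2 [ 0.644  -0.1822] 0.0345 [ 0.644  -0.1824] [0.0673 0.0679] 4.9333
```

View pics/pots.png

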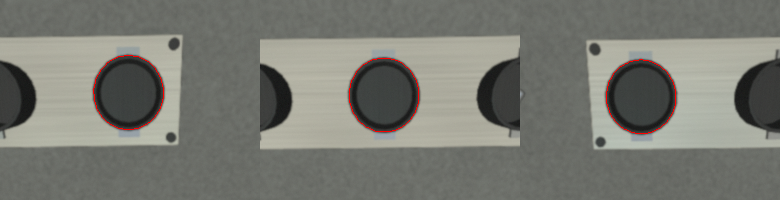

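```bash
cat >> h.py <<'E'
POT=np.array([[.6403,.0976],[.6422,-.0424],[.6440,-.1823]]); AX=.0135
D=np.pi/2
def lower(p,z,a,F=12,speed=.06):
    return arm.line_to([p[0],p[1],z],down(a),speed=speed,max_force=F)
E
cat > tin.py <<'E'
from h import *
def tin(x,y,pot,name):
    arm.move_gripper(.07)
    c,im=over(x,y); k=blob(c,im,x,y,.08,50,.05,name=name); (x,y),r=cv2.minEnclosingCircle(k); print("knob",round(x,4),round(y,4),"r",round(r,4))
    assert .009<r<.0145
    arm.movep([x,y,.14],down(D)); hit=lower((x,y),.062,D,F=15,speed=.08); print("down hit",hit,sense()["ee_pos"].round(4))
    if hit: arm.line_to([x,y,.16]); return False
    arm.move_gripper(0,effort=40); w=sense()["grip_width"]; print("grip",round(w,4))
    if w<.018: arm.move_gripper(.07); arm.line_to([x,y,.16]); return False
    arm.line_to([x,y,.20],speed=.2)
    q=POT[pot]; arm.movep([q[0],q[1],.20],down(D)); print("held",round(sense()["grip_width"],4))
    lower(q,.105,D,F=40,speed=.12); h=lower(q,.078,D,F=12,speed=.04); s=sense(); print("placed hit",h,s["ee_pos"].round(4),s["ft_force"].round(1))
    return True
E
python3 - <<'E'
from tin import *
if tin(.459,.19,0,"tinA"): arm.move_gripper(.06); arm.line_to([*POT[0],.2],speed=.2)
c,im=over(*POT[0],.26); k=blob(c,im,*POT[0],.098,50,.03,name="tinAp"); print(cv2.minEnclosingCircle(k),sense()["t"])
a=cv2.imread("pics/tinA.png")[0:200,130:390];b=cv2.imread("pics/tinAp.png")[0:200,130:390];cv2.imwrite("pics/tA.png",np.hstack([a,b]))
E
```

```text
knob 0.464 0.1983 r 0.0106
down hit False [0.4642 0.1984 0.0624]
grip 0.0226
held 0.0224
placed hit True [0.6401 0.098  0.08  ] [-2.7  0.2  9.4]
((0.6406118273735046, 0.09758616238832474), 0.02869097888469696) 14.1417
```

View pics/tA.png

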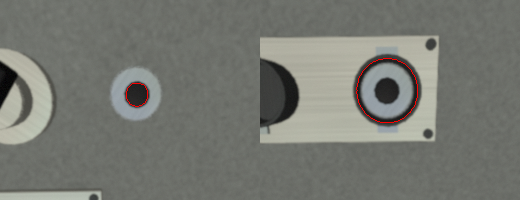

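```bash
python3 - <<'E'
from tin import *
if tin(.448,-.322,2,"tinB"): arm.move_gripper(.06); arm.line_to([*POT[2],.2],speed=.2)
c,im=over(*POT[2],.26); k=blob(c,im,*POT[2],.098,50,.022,name="tinBp"); print(cv2.minEnclosingCircle(k),sense()["t"])
# survey caps too
for i,(x,y) in enumerate([(.466,.049),(.43,-.061),(.461,-.189)]):
    c,im=over(x,y,.26); k=blob(c,im,x,y,.095,60,.06,name=f"cap{i}"); (p,s,a)=cv2.minAreaRect(k); print(i,np.round(p,4),np.round(s,4),a)
cv2.imwrite("pics/caps.png",np.hstack([cv2.imread(f"pics/{n}.png")[0:200,156:356] for n in("tinBp","cap0","cap1","cap2")]))
E
```

```text
knob 0.4546 -0.3259 r 0.0106
down hit False [ 0.4549 -0.3261  0.0624]
grip 0.0228
held 0.0225
placed hit True [ 0.6439 -0.1823  0.0798] [-0.7 -0.4  5.6]
((0.6437376737594604, -0.18230406939983368), 0.010631422512233257) 23.6
0 [0.4524 0.067 ] [0.022  0.0309] 55.176490783691406
1 [ 0.4226 -0.0458] [0.0217 0.0314] 25.569263458251953
2 [ 0.4503 -0.1879] [0.0217 0.0316] 52.041255950927734
```

View pics/caps.png

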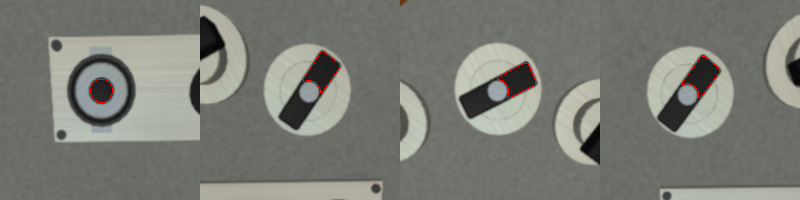

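```bash
cat > cap.py <<'E'
from h import *
def bar(c,im,x,y,z,name=None,rad=.05):
    m=(im.max(2)<60).astype(np.uint8); H,W=m.shape; vv,uu=np.mgrid[:H,:W]
    P=p2w(c,np.c_[uu.ravel(),vv.ravel()],z)[:,:2].reshape(H,W,2); m[np.hypot(P[...,0]-x,P[...,1]-y)>rad]=0
    cs=[k for k in cv2.findContours(cv2.morphologyEx(m,cv2.MORPH_OPEN,np.ones((3,3))),cv2.RETR_EXTERNAL,cv2.CHAIN_APPROX_NONE)[0] if cv2.contourArea(k)>120]
    k=np.vstack(cs).reshape(-1,2); r=cv2.minAreaRect(p2w(c,k,z)[:,:2].astype(np.float32)); b=cv2.boxPoints(r)
    e=max(b[1]-b[0],b[2]-b[1],key=np.linalg.norm); a=np.arctan2(e[1],e[0])%np.pi
    if name:
        v=im.copy(); cv2.polylines(v,[w2p(c,np.c_[b,np.full(4,z)]).round().astype(np.int32)],True,(255,0,0)); cv2.imwrite(f"pics/{name}.png",v[:,:,::-1])
    print("bar",np.round(r[0],4),np.round(sorted(r[1]),4),"angle",round(a,3)); return np.array(r[0]),a,sorted(r[1])
def cap(x,y,pot,name):
    arm.move_gripper(.065)
    c,im=over(x,y,.26); p,a,s=bar(c,im,x,y,.095)
    c,im=over(*p,.26); p,a,s=bar(c,im,*p,.095,name)
    assert .018<s[0]<.03 and .064<s[1]<.08, s
    ja=(a-np.pi/2-np.pi/4)%np.pi+np.pi/4-np.pi/2   # jaws angle
    ja=(a+np.pi/2)%np.pi
    if ja>2.6: ja-=np.pi
    arm.movep([*p,.17],down(ja)); h=lower(p,.078,ja,F=15,speed=.1); print("down",h,sense()["ee_pos"].round(4))
    if h: arm.line_to([*p,.2]); return None
    arm.move_gripper(0,effort=60); w=sense()["grip_width"]; print("grip",round(w,4))
    if not .018<w<.03: arm.move_gripper(.065); arm.line_to([*p,.2]); return None
    arm.line_to([*p,.26],speed=.2)
    q=POT[pot]; fin=np.pi/2+AX; d=np.clip(abs(fin-ja),1.0,1.5)*np.sign(fin-ja); pa=fin-d
    arm.movep([*q,.26],down(pa)); print("held",round(sense()["grip_width"],4),"place angle",round(pa,3),"twist",round(d,3))
    lower(q,.155,pa,F=40,speed=.15); h=lower(q,.1225,pa,F=15,speed=.03); s=sense(); print("seat",h,s["ee_pos"].round(4),s["ft_force"].round(1),"t",s["t"])
    return d
def twist(d):
    p=sense()["ee_pos"]; arm.line_to([p[0],p[1],p[2]+.0005],speed=.02)
    j=np.array(sense()["joint_positions"]); print("j7",j[6].round(2))
    n=4
    for i in range(n): j[6]+=d/n; arm.move_j(j)
    s=sense(); y=s["orientation"][:,1]; print("jaws",round(np.arctan2(y[1],y[0]),3),s["ee_pos"].round(4),s["ft_force"].round(1),round(s["grip_width"],4))
E
sed -i '/np.pi\/4/d' cap.py
python3 - <<'E'
from cap import *
d=cap(.466,.058,0,"capA")
E
```

```text
bar [0.4688 0.0556] [0.0219 0.0711] angle 2.536
bar [0.4688 0.0556] [0.0219 0.0711] angle 2.535
down False [0.4692 0.0557 0.0785]
grip 0.0226
held 0.0228 place angle 0.584 twist 1.0
seat True [0.6401 0.0976 0.1245] [-2.3 -1.6  9.1] t 33.8583
```

```bash
cat >> cap.py <<'E'
def finish(d,pot):
    twist(d)
    arm.move_gripper(.06); q=POT[pot]; arm.line_to([*q,.26],speed=.2)
    c,im=over(*q,.30); return bar(c,im,*q,.141,f"lock{pot}")
E
python3 - <<'E'
from cap import *
twist(.1)
twist(.9)
arm.move_gripper(.06); arm.line_to([*POT[0],.26],speed=.2)
c,im=over(*POT[0],.30); bar(c,im,*POT[0],.141,"lock0"); print(sense()["t"])
E
```

```text
j7 -0.08
jaws 0.683 [0.6401 0.0976 0.1249] [ 0.2  0.6 -3.7] 0.0229
j7 0.02
jaws 1.575 [0.6401 0.0976 0.1254] [-0.2 -0.1 -4.3] 0.023
bar [0.6396 0.0971] [0.0215 0.0704] angle 0.005
38.575
```

View pics/lock0.png

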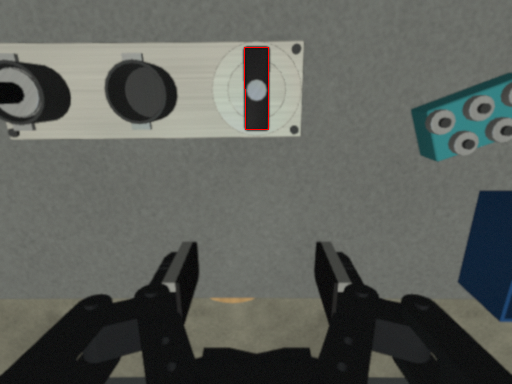

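```bash
python3 - <<'E'
from cap import *
for x,y,p in((.433,-.058,1),(.464,-.196,2)):
    d=cap(x,y,p,f"capP{p}")
    if d is None or not .122<sense()["ee_pos"][2]<.1275: print("STOP"); break
    finish(d,p); print("t",sense()["t"])
E
```

```text
bar [ 0.4317 -0.0635] [0.0219 0.0709] angle 2.033
bar [ 0.4315 -0.0636] [0.0219 0.0709] angle 2.028
down False [ 0.4318 -0.0636  0.0784]
grip 0.023
held 0.0227 place angle 0.457 twist 1.127
seat True [ 0.6419 -0.0424  0.1244] [-2.5  0.   9.8] t 46.6417
j7 0.09
jaws 1.576 [ 0.6419 -0.0425  0.1248] [-0.2 -0.6 -3.6] 0.0227
bar [ 0.6415 -0.0433] [0.0216 0.0705] angle 3.134
t 50.3083
bar [ 0.4659 -0.2001] [0.0218 0.0711] angle 2.479
bar [ 0.466  -0.2002] [0.0219 0.0711] angle 2.48
down False [ 0.4663 -0.2003  0.0785]
grip 0.0227
held 0.0231 place angle 0.584 twist 1.0
seat True [ 0.6438 -0.1823  0.1246] [-3.   1.3  8.7] t 57.8
j7 0.54
jaws 1.576 [ 0.6438 -0.1823  0.1249] [-0.5 -0.  -3.1] 0.0228
bar [ 0.6433 -0.1829] [0.0215 0.0706] angle 0.013
t 61.375
```

```bash
python3 - <<'E'
from h import *
arm.movep([.45,-.06,.45],down(np.pi/2)); 
c,a=shot("wrist","w2"); c,b=shot("scene","s2")
cv2.imwrite("pics/chk.png",np.vstack([cv2.resize(np.hstack([a,b]),(800,300)),cv2.resize(b[150:300,60:360],(800,300),interpolation=cv2.INTER_CUBIC)[:,:]])[:,:,::-1])
E
```

```text
(no output)
```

View pics/chk.png

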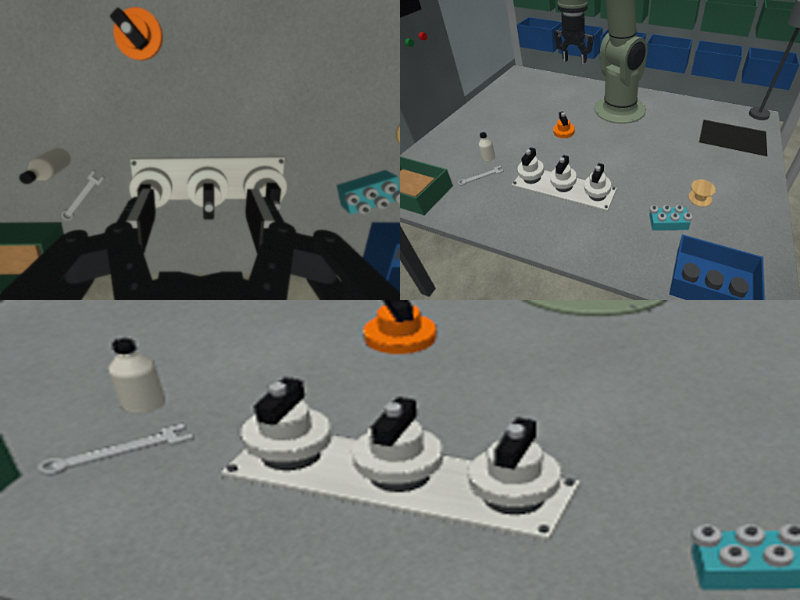

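```bash
python3 - <<'E'
from h import *
arm.move_gripper(0)
for q in POT[[1,0,2]]:
    arm.movep([*q,.19],down(D)); arm.dwell(.2)
    h=arm.line_to([*q,.150],speed=.02,max_force=25); s=sense(); print(h,s["ee_pos"].round(4),s["ft_force"].round(1),s["grip_width"].round(4))
    arm.line_to([*q,.22],speed=.15)
from cap import bar
im0=[]
for i,q in enumerate(POT):
    c,im=over(*q,.30); bar(c,im,*q,.141); 
arm.movep([.45,-.06,.45],down(D)); c,b=shot("scene","s3")
cv2.imwrite("pics/chk3.png",cv2.resize(b[190:260,120:260],(800,400),interpolation=cv2.INTER_CUBIC)[:,:,::-1]); print(sense()["t"])
E
```

```text
Traceback (most recent call last):
AttributeError: 'float' object has no attribute 'round'
```

```bash
python3 - <<'E'
from h import *
from cap import bar
s=sense(); print(s["ee_pos"].round(4),s["ft_force"].round(1),s["grip_width"])
arm.line_to([*POT[1],.22],speed=.15)
for q in POT[[0,2,1]]:
    arm.movep([*q,.19],down(D)); arm.dwell(.2)
    h=arm.line_to([*q,.150],speed=.02,max_force=25); s=sense(); print(h,s["ee_pos"].round(4),s["ft_force"].round(1))
    arm.line_to([*q,.22],speed=.15)
for i,q in enumerate(POT):
    c,im=over(*q,.30); bar(c,im,*q,.141)
arm.movep([.45,-.06,.45],down(D)); c,b=shot("scene","s3")
cv2.imwrite("pics/chk3.png",cv2.resize(b[180:260,140:300],(800,400),interpolation=cv2.INTER_CUBIC)[:,:,::-1]); print(sense()["t"])
E
```

```text
[ 0.6422 -0.0424  0.153 ] [-3.2 -0.4 11.8] -0.00033106995885473256
True [0.6403 0.0976 0.153 ] [-3.1 -0.6 10.5]
True [ 0.6441 -0.1823  0.1531] [-2.9  1.2 10.9]
True [ 0.6423 -0.0424  0.153 ] [-2.4 -0.9 10.1]
bar [0.6395 0.097 ] [0.0215 0.0704] angle 3.137
bar [ 0.6417 -0.0432] [0.0216 0.0707] angle 0.009
bar [ 0.6431 -0.1826] [0.0214 0.0705] angle 3.14
80.6917
```

View pics/chk3.png

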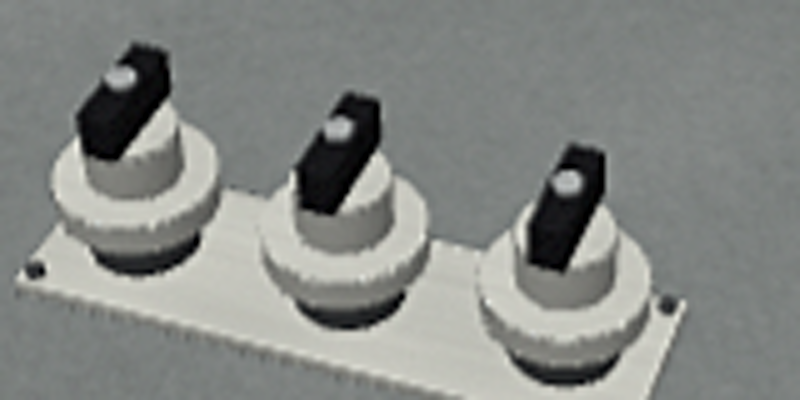

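```bash
python3 -c "
from h import *
workorder.hand_in(); print(sense()['t'])"
```

```text
the job is handed in; nothing more can be done
the job is handed in; nothing more can be done
```

The job is handed in at about 81 s of the 200 s allowed. The hand-in gave no verdict, and no check failed or disagreed.

- **Tins:** Only two roller tins were on the bench. I stood one in pot0 and one in pot2. Each lowered onto the pot floor at the expected height, and the check images of the filled pots showed both centred. pot1 stayed empty.
- **Caps:** All three came down fully, with the bar centre about 124.5 mm above the bench against 124 mm expected. After twisting, each bar measured within 0.02 rad of the line of the ears and within about 1 mm of its pot's axis. The same readings held after the buttons were pressed.
- **Buttons:** I pressed them only after all three caps were down and locked. Each press stopped with the fingertips at about 145 mm, which is the fully down height. A second press on the middle cap stopped at the same height, and the final picture shows the buttons low on the bars.
- **Other things on the bench:** I did not touch the bystanders or the orange look-alike. The pictures showed no sign of them having moved, but I did not measure their positions at the end.

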